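# Crack open a sealed dry box and hold its lid ajar

### The job

Let room air into the sealed dry box: press its spring pedal down to its stop, which takes the latch hook off the lid, then grip the lid by its bar handle, pull it up out of its tight seal without letting it fly off, and hold it level and straight above the box, about 20 mm higher than when shut. Finish while still holding the lid like that, clear of the box, with the pedal still down, and leave the oil bottle, lock cylinder and screwdriver where they are.

Things in the scene. Friction and masses are not known exactly. Their poses are not given: they have to be found in the camera images.
- dry_box: fixed grey steel box 112 x 120 x 50 mm with a rubber gasket at its rim, on a dark base plate 200 (x) x 240 (y) x 6 mm. Origin: on the work surface under the middle of the box. x points away from the robot, y left, z up. A bracket with a spring roller (top 65 mm high) stands 60 to 95 mm in front of and behind the middle; the pedal with its latch is on the left (+y) side.
- lid: loose grey steel lid, 120 x 124 x 8 mm, 250 g, with an 8 mm deep plug below. Origin: middle of the underside lying on the rim, 50 mm above the work surface when shut; axes as the box's. The two spring rollers press on beads at its front and back edges: pulling up needs about 13 N, fading within 5 mm; then they push it up (6 N) until it is clear at 11 mm. Let go, it lies on the rollers.
- lid_grip (a point): middle of the lid's bar handle, a flat-sided steel bar 12 mm wide (x) x 16 mm high, 70 mm free between its posts along the box's y; this point lies 44 mm above the lid's origin (94 mm above the work surface when shut). 28 mm free between bar and lid. To be gripped across, fingers closing along the box's x.
- pedal (a joint): angle of the pedal (rad): 0 = up, 0.30 = at its stop, tread level. Pivot along the box's x, 74 mm left (+y) of the box's middle, 22 mm high; the tread points away from the box. Spring and friction take 5 to 8 N at mid-tread; the friction keeps the pedal down when let go. While it is up its hook (22 mm wide, top 63 mm high) lies over a tab at the lid's left edge and stops the lid.
- pedal_tread (a point): middle of the ribbed top of the tread (rubber pad 44 x 44 mm), 133 mm left of the box's middle; 45 mm above the work surface when the pedal is up, 27 mm when it is down
- oil_bottle: loose white oil bottle with a red spout, 46 x 46 x 140 mm, standing to the right of the box, origin under its base; not to be disturbed
- lock_cylinder: loose brass lock cylinder, 39 x 63 x 17 mm, lying to the right of the box, origin under its middle; not to be disturbed
- screwdriver: loose screwdriver with orange handle, 25 x 160 x 25 mm, lying in front of the pedal, origin under its middle; not to be disturbed

How it is judged:
On the way, in this order (a step that is already met when the one before it is completed fails the run):
1. the pedal is down at its stop, the lid still shut (value of joint pedal above 0.27 rad and z of lid in the frame of dry_box below 0.054 m), for 0.2 s.
2. the lid is pulled free of its seal by the gripper, the pedal still down (z of lid in the frame of dry_box above 0.0615 m and value of joint pedal above 0.27 rad and contact force between the fingers and lid above 0.5 N), for 0.1 s.
At the end, for the whole second after the job is handed in: The gripper alone holds the lid still, 12 to 30 mm above shut, within 20 mm of straight above the box, tilted under 0.2 rad, touching no part of the box; the pedal is still down (over 0.27 rad); bottle, lock cylinder and screwdriver within 30 mm of their start, the bottle upright (z of lid in the frame of dry_box between 0.062 and 0.08 m and horizontal distance between lid and dry_box below 0.02 m and angle between lid's own z axis and vertical below 0.2 rad and linear speed of lid below 0.03 m/s and contact force between the fingers and lid above 0.5 N and contact force between lid and dry_box below 0.3 N and value of joint pedal above 0.27 rad and distance of each of oil_bottle, lock_cylinder, screwdriver from where it was at the start of the episode below 0.03 m and angle between oil_bottle's own z axis and vertical below 0.3 rad); the arm keeps its last pose, push and grip.
It fails at once if the lid flies off: more than 50 mm above its shut position (z of lid in the frame of dry_box above 0.1 m).
It fails at once if the oil bottle is pushed away by more than 30 mm (distance of oil_bottle from where it was at the start of the episode above 0.03 m).
It fails at once if the lock cylinder is pushed away by more than 30 mm (distance of lock_cylinder from where it was at the start of the episode above 0.03 m).
It fails at once if the screwdriver is pushed away by more than 30 mm (distance of screwdriver from where it was at the start of the episode above 0.03 m).
It fails at once if the oil bottle is tipped (angle between oil_bottle's own z axis and vertical above 0.3 rad).
It also fails if it takes over 51 s, if anything falls off the work surface, if the arm or the gripper's body presses on something with over 40 N, if the wrist force passes 120 N, or if a joint passes its speed limit or range.

### The arm

A 6-joint arm with a two-finger parallel gripper is mounted at the origin on the work surface; the furniture and walls round the work are solid. World frame = base frame: x ahead of the robot, y to its left, z up, the work surface at z = 0. Lengths are in m, angles in rad, forces in N, time in s.
With the tool pointing down it reaches from about 0.375 to 0.9 m from the base axis. Payload 3.1 kg.
Tool frame: the origin (TCP) lies midway between the tips of the shut fingers; the grasp point (between the pads) lies 19 mm behind it; x points along the fingers, z is the direction in which the jaws open and shut, and the axes are right-handed (so a half turn about x gives the same grasp; the last joint's range is limited). The gripper opens to 85 mm and grips with 20 to 120 N. Pads are 22 mm wide; open, the fingers measure 114 mm over their backs; the gripper's body (76 mm by 85 mm) begins 54 mm behind the grasp point. The pads swing forward as they close: fully open they stand 13 mm farther back than shut.
Start: joints at [-1.502, 0.527, 1.433, -0, 1.181, -0.178], TCP at [0.153, -0.606, 0.231] pointing down, gripper open.
Joint ranges: [-3.08, 3.08], [-0.75, 2.2], [0.22, 2.44], [-1.43, 4.57], [0, 2.65], [-2.85, 2.85]. Speed limits (rad/s): [2.79, 2.79, 3.14, 3.14, 3.14, 3.14].

### API

Orientations are given as a unit quaternion [x, y, z, w].
In Python, from station import status, snapshot, camera_params, ticket gives the robot as it stands.
- The arm moves only by the tool arm_command, never from a script. Its argument "series" is a list that holds one entry, the list of rows, each a list of 4 numbers: the shift along the tool's x, y, z in mm, then the turn about the tool's x in rad. A call has 1 to 10 rows; each row shifts and turns the commanded pose from where the row before left it, along the tool's axes as they then stand; what a row does not reach is not made up. A row lasts 1/10 s, in which the tool goes at most 50 mm and 8.59 degrees, less where a joint would pass 70% of its speed; a pose out of reach is approached as far as the arm can. A call is refused whole if a number of a shift passes 50 or a number of a turn 0.15, either way. A call with a gripper value outside its range is refused whole. "jaw" is the opening in per cent of the stroke, from 0 (shut) to 100 (fully open), set as the call begins (left out, the last holds). The fingers move at their own pace and stop on an object; "force" is the grip in N (left out, the last holds). Time passes only in rows, so rows that do not move let the fingers close. It gives the time, the measured TCP pose, the force and the opening at its end, in the units of the state.
- status.sense(): the state, without advancing time (a new reading comes with each control period).
- snapshot(name): name is "side" or "top"; returns the picture (400x640x3 uint8, red, green, blue); there is no depth.
- camera_params(name): a dict with "fovy" (degrees; the focal length in pixels is half the picture's height over the tangent of half this angle, whatever the lens; pixels are square), "cx", "cy" (the principal point, pixels), "extrinsics" (4x4, takes a point from camera to world coordinates). Camera axes: x right, y down, z forward; pixel columns grow to the right and rows downward; lengths in m; the calibration is good to about 2 mm. A picture is of the moment at which its call begins. camera_params takes no time and is no camera call.
- ticket.sign_off(): hands the job in, once; it reports no verdict.
The state is a dict: "t": time; "q": joint angles; "qd": joint speeds; "tau": joint torques, N m; "tcp_pos": TCP position; "tool_rot": TCP orientation; "force": force on the tool from outside, world axes, zero at the start; "ft_torque": the same for the moment, N m; "finger_gap": opening from 0.0 (shut) to 1.0 (fully open).
Only numpy, scipy, OpenCV 4.12 (cv2) and the standard library are available. Lean on these libraries where they do the work, as an engineer would, in place of code of your own. Each camera call takes 0.05 s, during which the arm holds its last target. There are 200 camera calls.

## Working session

There is one attempt and no reset: what is moved stays moved. The work goes in short steps, Python scripts to look and compute and a tool call to move; the robot and the scene stay as the last step left them, time stands still between calls to the robot, and variables do not carry over. Pictures are saved under pics/ and viewed, about 8 in all and at most 12, crops included, and the job is handed in when it is done.

Besides the shell and the picture viewer there is one more tool, called after "Call:" as name([rows], argument=value, ...), one row to a line, values as JSON. arm_command: Moves the arm, as the interface text tells. Its arguments: {"type":"object","properties":{"series":{"type":"array"},"jaw":{"type":"number"},"force":{"type":"number"}},"required":["series"]}

```bash
mkdir -p pics; python3 - <<'E'
from station import status, snapshot, camera_params
import cv2, json
for n in("side","top"):
    cv2.imwrite(f"pics/{n}0.png",snapshot(n)[:,:,::-1]); p=camera_params(n); print(n,p)
print(status.sense())
E
```

```text
side {'fovy': 44.829375498963536, 'cx': 320.8236534613711, 'cy': 205.82914537833582, 'extrinsics': array([[-0.87768708, -0.24003176,  0.41478928,  0.04058614],
       [-0.47903782,  0.46419632, -0.74501311,  0.83378809],
       [-0.01371685, -0.85258814, -0.5224034 ,  0.52546945],
       [ 0.        ,  0.        ,  0.        ,  1.        ]])}
top {'fovy': 57.271951062103945, 'cx': 321.86714886377933, 'cy': 197.3034672641913, 'extrinsics': array([[-0.01010637, -0.9973153 ,  0.07252625,  0.35986084],
       [-0.99984265,  0.0111361 ,  0.01380782,  0.21413258],
       [-0.01457841, -0.07237529, -0.99727092,  0.92948421],
       [ 0.        ,  0.        ,  0.        ,  1.        ]])}
{'t': 0.1, 'q': array([-1.50252832e+00,  5.28358852e-01,  1.43378411e+00, -2.44116673e-05,
        1.18141292e+00, -1.78486281e-01]), 'qd': array([-0.0001923 , -0.00209919, -0.0031497 ,  0.00017682,  0.00040952,
       -0.0001284 ]), 'tau': array([-7.72288149e-05, -4.43305635e+01, -1.78586733e+01, -1.56817932e-04,
        3.88416258e-03, -8.55395371e-06]), 'tcp_pos': array([ 0.15264622, -0.60539998,  0.23043714]), 'tool_rot': array([ 0.43517613,  0.55820226, -0.43415258,  0.55726431]), 'force': array([-0.33279691,  0.16993145, -1.30602345]), 'ft_torque': array([ 0.00809752,  0.0110239 , -0.00570488]), 'finger_gap': 0.9991443694643601}
```

View pics/top0.png

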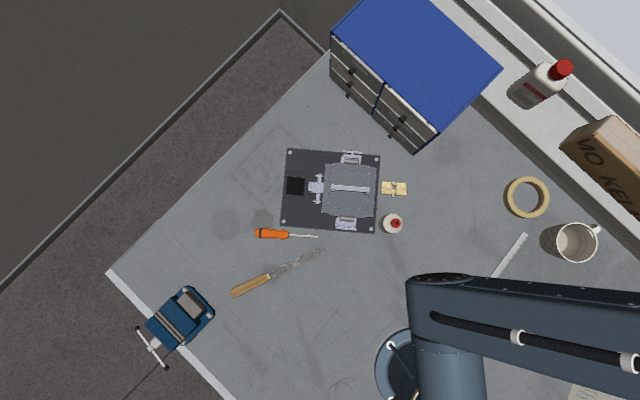

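View pics/side0.png

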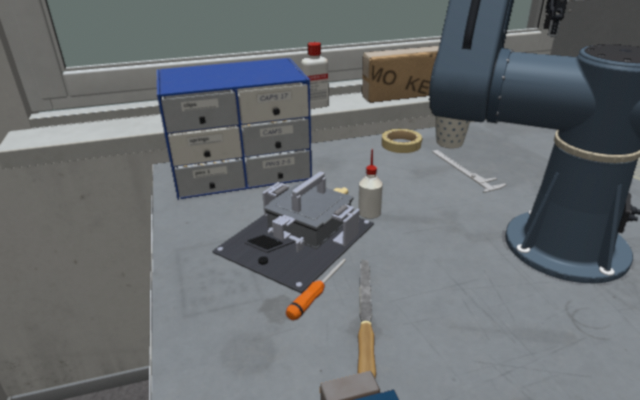

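The top view shows the box's base plate at about (283-380, 148-234), the handle near (350,188), the tread near (295,186), the bottle at (393,223), the brass cylinder at (394,188) and the screwdriver at (287,235). The side view shows the same layout, with the drawer cabinet behind. I'll enlarge both.

```bash
python3 - <<'E'
import cv2
a=cv2.imread("pics/top0.png")[135:250,270:420]; cv2.imwrite("pics/topc.png",cv2.resize(a,None,fx=5,fy=5,interpolation=cv2.INTER_CUBIC))
a=cv2.imread("pics/side0.png")[165:300,210:390]; cv2.imwrite("pics/sidec.png",cv2.resize(a,None,fx=4.4,fy=4.4,interpolation=cv2.INTER_CUBIC))
E
```

```text
(no output)
```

View pics/topc.png

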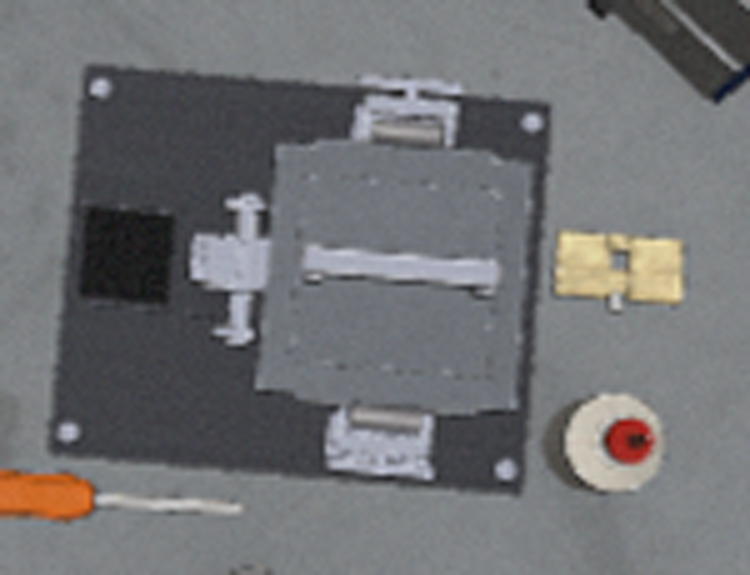

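View pics/sidec.png

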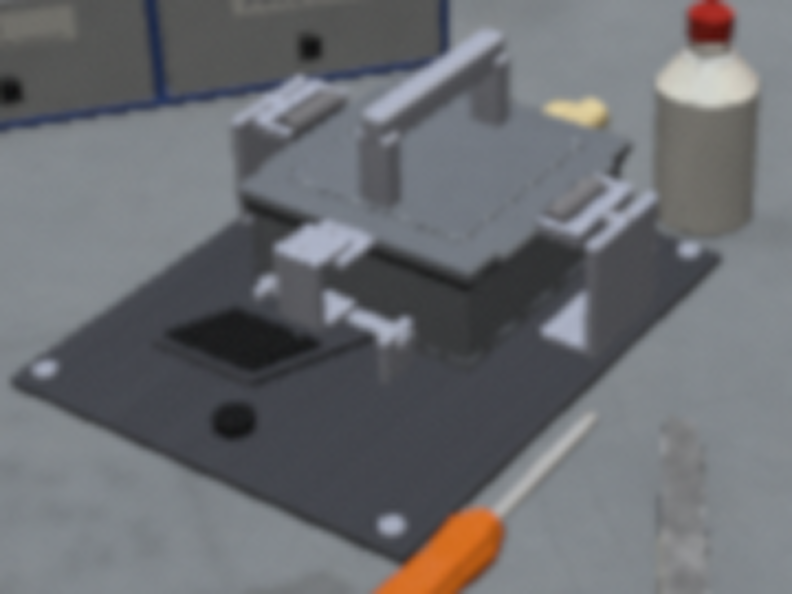

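```bash
cat > fit.py <<'E'
import numpy as np
from station import camera_params
from scipy.optimize import least_squares
C={n:camera_params(n) for n in("side","top")}
def proj(n,P):
    c=C[n];T=c["extrinsics"];q=(np.asarray(P)-T[:3,3])@T[:3,:3]
    f=200/np.tan(np.radians(c["fovy"]/2)); return np.array([c["cx"],c["cy"]])+f*q[...,:2]/q[...,2:]
def ray(n,uv,z):
    c=C[n];T=c["extrinsics"];f=200/np.tan(np.radians(c["fovy"]/2))
    d=T[:3,:3]@np.array([(uv[0]-c["cx"])/f,(uv[1]-c["cy"])/f,1]);return T[:3,3]+d*(z-T[2,3])/d[2]
tc=lambda u,v:((u+.5)/5-.5+270,(v+.5)/5-.5+135)
sc=lambda u,v:((u+.5)/4.4-.5+210,(v+.5)/4.4-.5+165)
E
cat > a.py <<'E'
from fit import *
t=[((.1,.12),(88,66)),((.1,-.12),(549,103)),((-.1,-.12),(521,492)),((-.1,.12),(50,453))]
s=[((.1,.12),(15,380)),((-.1,.12),(410,562)),((-.1,-.12),(720,258))]
L=np.array([(*p,.006) for p,_ in t]);Ls=np.array([(*p,.006) for p,_ in s])
ut=np.array([tc(*p) for _,p in t]);us=np.array([sc(*p) for _,p in s])
W=lambda x,P:np.c_[x[0]+np.cos(x[2])*P[:,0]-np.sin(x[2])*P[:,1],x[1]+np.sin(x[2])*P[:,0]+np.cos(x[2])*P[:,1],P[:,2]]
f=lambda x,k:np.r_[(proj("top",W(x,L))-ut).ravel() if k!=1 else [],(proj("side",W(x,Ls))-us).ravel() if k!=0 else []]
for k in(0,1,2):
    r=least_squares(f,[.65,.2,0],args=(k,));print(k,r.x.round(4),np.abs(r.fun).max().round(2))
x=r.x
print("screwpts",[ray("top",tc(*p),.008)[:2].round(3).tolist() for p in((100,88),(533,122),(506,469),(68,432))])
def loc(p):d=p[:2]-x[:2];c,s_=np.cos(x[2]),np.sin(x[2]);return [round(c*d[0]+s_*d[1],4),round(-s_*d[0]+c*d[1],4)]
for nm,p,z in[("tread",(127,255),.045),("barL",(305,256),.102),("barR",(498,270),.102),("bottle spout",(630,440),.14),("cyl",(620,267),.017),("sd tip",(240,509),.01)]:
    w=ray("top",tc(*p),z);print(nm,w.round(4),loc(w))
for nm,p,z in[("bar near",(374,112),.102),("bar far",(490,38),.102),("tread",(242,345),.045)]:
    w=ray("side",sc(*p),z);print("side",nm,w.round(4),loc(w))
from scipy.spatial.transform import Rotation as R
from station import status
print(R.from_quat(status.sense()["tool_rot"]).as_matrix().round(3))
E
python3 a.py
```

```text
0 [ 0.4454  0.2064 -0.0944] 0.85
1 [ 0.4415  0.2086 -0.0895] 1.51
2 [ 0.4435  0.207  -0.0905] 1.74
screwpts [[0.543, 0.308], [0.523, 0.088], [0.347, 0.105], [0.368, 0.325]]
tread [0.4534 0.2914 0.045 ] [np.float64(0.0023), np.float64(0.0849)]
barL [0.446  0.2055 0.102 ] [np.float64(0.0026), np.float64(-0.0012)]
barR [0.4386 0.1182 0.102 ] [np.float64(0.0032), np.float64(-0.0889)]
bottle spout [0.3611 0.0675 0.14  ] [np.float64(-0.0694), np.float64(-0.1464)]
cyl [0.4475 0.0475 0.017 ] [np.float64(0.0184), np.float64(-0.1585)]
sd tip [0.3289 0.2385 0.01  ] [np.float64(-0.1169), np.float64(0.021)]
side bar near [0.4436 0.2043 0.102 ] [np.float64(0.0003), np.float64(-0.0026)]
side bar far [0.4327 0.127  0.102 ] [np.float64(-0.0035), np.float64(-0.0807)]
side tread [0.4489 0.2979 0.045 ] [np.float64(-0.0029), np.float64(0.091)]
[[-0.     0.97   0.244]
 [ 0.002  0.244 -0.97 ]
 [-1.     0.    -0.002]]
```

Call:
arm_command([
  [[0,0,0,-0.15],[0,0,0,-0.15],[0,0,0,-0.15],[0,0,0,-0.15],[0,0,0,-0.15],[0,0,0,-0.15],[0,0,0,-0.15],[0,0,0,-0.15],[0,0,0,-0.032],[0,0,0,0]],
], jaw=0, force=40)

```text
t: 1.1
tcp_pos: [0.1527, -0.6056, 0.2308]
tool_rot: [0.033, 0.706, -0.032, 0.706]
force: [0.3, 0.3, 0.2]
finger_gap: -0.0
```

Call:
arm_command([
  [[0,34,19,0],[0,34,19,0],[0,34,19,0],[0,34,19,0],[0,34,19,0],[0,34,19,0],[0,34,19,0],[0,34,19,0],[0,34,19,0],[0,34,19,0]],
])

```text
t: 2.1
tcp_pos: [0.3738, -0.2835, 0.2313]
tool_rot: [0.033, 0.706, -0.033, 0.706]
force: [0.2, -1.3, -0.3]
finger_gap: -0.002
```

Call:
arm_command([
  [[0,38,0,0],[0,38,0,0],[0,38,0,0],[0,38,0,0],[0,38,0,0],[0,38,0,0],[0,38,0,0],[0,38,0,0],[0,38,4,0],[0,38,4,0]],
])

```text
t: 3.1
tcp_pos: [0.4159, 0.0943, 0.2314]
tool_rot: [0.033, 0.706, -0.033, 0.706]
force: [0.2, -0.0, -0.0]
finger_gap: -0.001
```

Call:
arm_command([
  [[0,40,4,0],[0,40,4,0],[0,40,4,0],[0,40,4,0],[0,30,0,0],[0,18,0,0],[0,0,0,0],[0,0,0,0]],
])

```text
t: 3.9
tcp_pos: [0.4506, 0.2982, 0.231]
tool_rot: [0.032, 0.707, -0.033, 0.706]
force: [-0.2, 0.2, -0.5]
finger_gap: -0.003
```

Call:
arm_command([
  [[30,0,0,0],[30,0,0,0],[30,0,0,0],[30,0,0,0],[30,0,0,0],[20,0,0,0],[0,0,0,0],[0,0,0,0]],
])

```text
t: 4.7
tcp_pos: [0.4512, 0.2975, 0.0615]
tool_rot: [0.033, 0.707, -0.033, 0.706]
force: [0.8, -0.6, 0.3]
finger_gap: 0.0
```

```bash
python3 - <<'E'
from station import snapshot
import cv2
a=snapshot("side")[165:300,210:390,::-1]; cv2.imwrite("pics/side1.png",cv2.resize(a,None,fx=4.4,fy=4.4,interpolation=cv2.INTER_CUBIC))
E
```

```text
(no output)
```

View pics/side1.png

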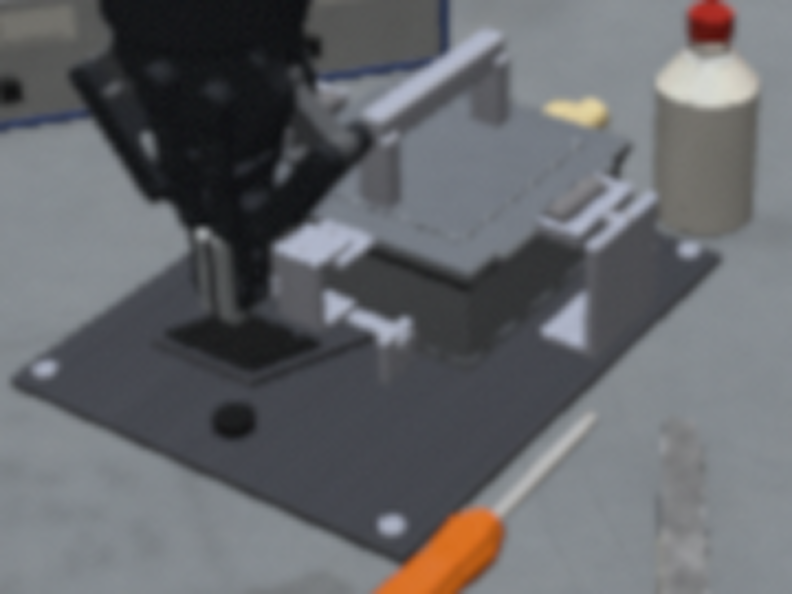

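The shut fingertips, at about (235,318), are just above the tread's centre (242,345) and clear of the hook. Next I press.

Call:
arm_command([
  [[5,0,0,0],[5,0,0,0],[4,0,0,0],[3,0,0,0],[3,0,0,0],[3,0,0,0],[3,0,0,0],[2,0,0,0],[2,0,0,0],[0,0,0,0]],
])

```text
t: 5.75
tcp_pos: [0.4517, 0.2987, 0.0313]
tool_rot: [0.033, 0.706, -0.032, 0.707]
force: [1.4, 2.0, 2.6]
finger_gap: 0.0
```

Call:
arm_command([
  [[2,0,0,0],[2,0,0,0],[1,0,0,0],[0,0,0,0]],
])

```text
t: 6.15
tcp_pos: [0.4517, 0.2991, 0.0267]
tool_rot: [0.033, 0.706, -0.032, 0.707]
force: [-0.4, 4.3, 5.7]
finger_gap: 0.001
```

Call:
arm_command([
  [[1,0,0,0],[1,0,0,0],[0,0,0,0],[0,0,0,0]],
])

```text
t: 6.55
tcp_pos: [0.4518, 0.2991, 0.0259]
tool_rot: [0.033, 0.706, -0.032, 0.707]
force: [-1.7, 3.4, 13.8]
finger_gap: 0.004
```

Call:
arm_command([
  [[1,0,0,0],[0,0,0,0],[0,0,0,0],[0,0,0,0]],
])

```text
t: 6.95
tcp_pos: [0.4518, 0.2992, 0.0255]
tool_rot: [0.033, 0.705, -0.032, 0.707]
force: [-2.3, 2.6, 19.5]
finger_gap: -0.001
```

Call:
arm_command([
  [[-5,0,0,0],[-10,0,0,0],[-25,0,0,0],[-30,0,0,0],[-30,0,0,0],[-30,0,0,0],[-30,0,0,0],[-5,0,0,0],[0,0,0,0]],
])

```text
t: 7.85
tcp_pos: [0.451, 0.298, 0.1889]
tool_rot: [0.033, 0.706, -0.033, 0.707]
force: [-1.3, -0.2, -0.7]
finger_gap: -0.001
```

Call:
arm_command([
  [[0,-20,0,0],[0,-30,0,0],[0,-30,0,0],[0,-30,0,0],[0,-20,0,0],[0,-7,0,0],[0,0,0,0],[0,0,0,0],[0,0,0,0]],
], jaw=65)

```text
t: 8.75
tcp_pos: [0.4385, 0.1628, 0.188]
tool_rot: [0.032, 0.707, -0.032, 0.706]
force: [-0.0, 0.2, -0.0]
finger_gap: 0.651
```

```bash
python3 - <<'E'
from station import snapshot
import cv2
a=snapshot("side")[165:300,210:390,::-1]; cv2.imwrite("pics/side2.png",cv2.resize(a,None,fx=4.4,fy=4.4,interpolation=cv2.INTER_CUBIC))
E
```

```text
(no output)
```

View pics/side2.png

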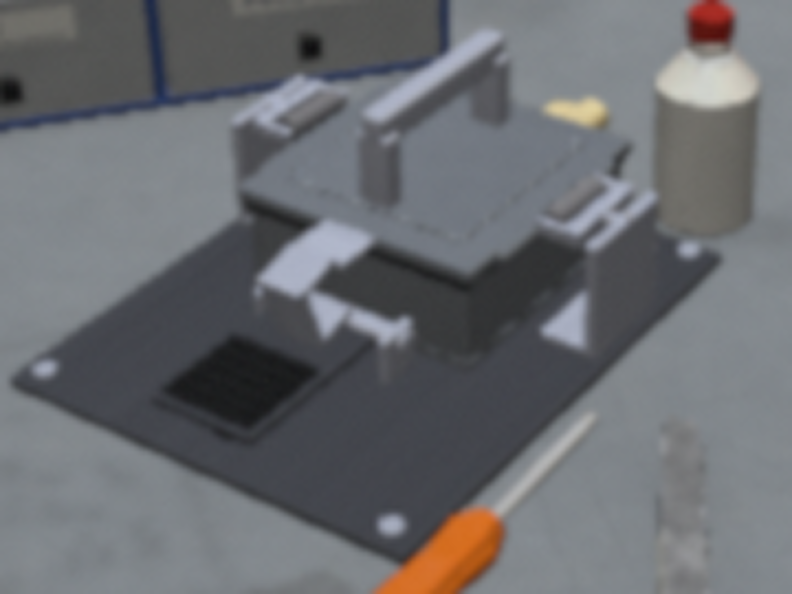

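The pedal is down: the tread is lower, at (238,385), and the hook at (300,260) has swung off the lid. The lid is still shut. I go down over the bar.

Call:
arm_command([
  [[20,0,1,0],[25,0,0,0],[25,0,0,0],[20,0,0,0],[12,0,0,0],[8,0,0,0],[4,0,0,0],[0,0,0,0],[0,0,0,0]],
])

```text
t: 9.7
tcp_pos: [0.4399, 0.1621, 0.0748]
tool_rot: [0.032, 0.706, -0.032, 0.707]
force: [-0.2, 0.2, -1.1]
finger_gap: 0.652
```

Call:
arm_command([
  [[0,0,0,0],[0,0,0,0],[0,0,0,0],[0,0,0,0],[0,0,0,0],[0,0,0,0],[0,0,0,0],[0,0,0,0]],
], jaw=0, force=80)

```text
t: 10.5
tcp_pos: [0.44, 0.1619, 0.0749]
tool_rot: [0.033, 0.706, -0.033, 0.707]
force: [-0.4, -1.1, 5.4]
finger_gap: 0.125
```

Call:
arm_command([
  [[-1,0,0,0],[-1,0,0,0],[-1,0,0,0],[-1,0,0,0],[-1,0,0,0],[-1,0,0,0]],
])

```text
t: 11.1
tcp_pos: [0.4397, 0.1619, 0.0807]
tool_rot: [0.033, 0.706, -0.032, 0.707]
force: [0.8, -0.1, -2.6]
finger_gap: 0.125
```

Call:
arm_command([
  [[-1,0,0,0],[-1,0,0,0],[-1,0,0,0],[-1,0,0,0],[-1,0,0,0],[-1,0,0,0],[0,0,0,0]],
])

```text
t: 11.8
tcp_pos: [0.4398, 0.1619, 0.0864]
tool_rot: [0.033, 0.706, -0.032, 0.707]
force: [1.4, 0.9, 0.4]
finger_gap: 0.122
```

Call:
arm_command([
  [[-1,0,0,0],[-2,0,0,0],[-2,0,0,0],[-1,0,0,0],[-1,0,0,0],[-1,0,0,0],[0,0,0,0],[0,0,0,0],[0,0,0,0]],
])

```text
t: 12.7
tcp_pos: [0.4394, 0.1619, 0.0943]
tool_rot: [0.033, 0.706, -0.033, 0.706]
force: [0.3, -0.3, -1.3]
finger_gap: 0.127
```

```bash
python3 - <<'E'
from station import snapshot,status
import cv2
a=snapshot("side")[165:300,210:390,::-1]; cv2.imwrite("pics/side3.png",cv2.resize(a,None,fx=4.4,fy=4.4,interpolation=cv2.INTER_CUBIC))
s=status.sense();print(s["t"],s["tcp_pos"],s["force"],s["ft_torque"],s["finger_gap"])
E
```

```text
12.75 [0.43943868 0.16186694 0.09428044] [ 0.32391511 -0.39188237 -2.26623958] [-0.00382591 -0.07237458 -0.04401592] 0.122969789041394
```

View pics/side3.png

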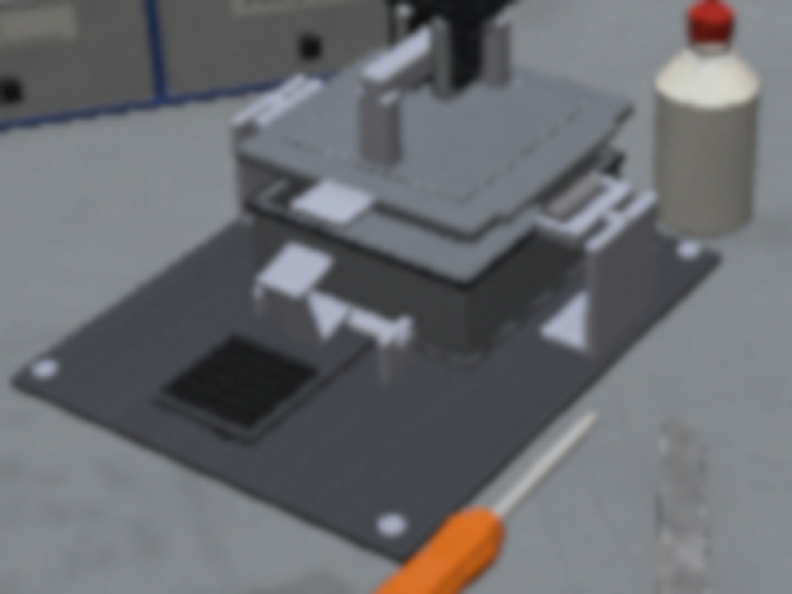

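The lid is about 19-20 mm up and level: its post base moved from (380,200) to (380,160). It is clear of the box, the tread is still down at (238,385), and the wrist carries about 2.3 N, close to the lid's weight alone. I'm handing in.

```bash
python3 - <<'E'
from station import ticket,status
s=status.sense();print(s["t"],s["tcp_pos"],s["force"],s["finger_gap"])
print(ticket.sign_off())
E
```

```text
12.75 [0.43943868 0.16186694 0.09428044] [ 0.32391511 -0.39188237 -2.26623958] 0.122969789041394
the job is handed in; nothing more can be done
None
```

I pressed the pedal to its stop with shut fingers (19.5 N at the end), then gripped the lid's bar at 80 N. I pulled the lid out of its seal in 1–2 mm steps, and the job was handed in at 12.75 s with the gripper still holding it.

- **Lid:** by the TCP it is raised 19.4 mm, level and straight above the box. The wrist reads about 2.3 N against a lid weight of 2.45 N, so it is clear of the box.
- **Pedal:** the last picture shows the tread still down and the hook off the lid.
- **Loose items:** in that picture the bottle stands where it was and the visible part of the screwdriver has not moved. The lock cylinder was hidden behind the lid, so I did not see it again at the end, but the gripper never went near it.
- **Disagreement:** the two cameras differed by up to about 7 mm on the measured points (tread and bar). I used the averages, and the grip closed with only about 1 N of sideways force. No check failed.

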